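Move the charged battery pack from the charger to the counter scale

ROBOT

A 6-joint arm with a two-finger parallel gripper is mounted at the origin on the work surface. World frame = base frame: x ahead of the robot, y to its left, z up, the work surface at z = 0. Lengths are in m, angles in rad, forces in N, time in s.
With the tool pointing down it reaches from about 0.25 to 0.775 m from the base axis. Payload 4 kg.
Tool frame: the origin (TCP) lies midway between the tips of the shut fingers; the grasp point (between the pads) lies 19 mm behind it; y points along the fingers, x is the direction in which the jaws open and shut, and the axes are right-handed (so a half turn about y gives the same grasp; the last joint's range is limited). The gripper opens to 94 mm and grips with 3 to 60 N. Pads are 16 mm wide; open, the fingers measure 119 mm over their backs; the gripper's body (75 mm by 177 mm) begins 78 mm behind the grasp point.
Start: joints at [-1.276, 0.087, 1.371, -0, 1.684, -0.103], TCP at [0.213, -0.507, 0.206] pointing down, gripper open.
Joint ranges: [-3.1, 3.1], [-0.76, 2.03], [0.27, 2.55], [-1.08, 4.22], [0.17, 2.65], [-2.57, 2.57]. Speed limits (rad/s): [2.79, 2.79, 3.14, 3.14, 3.14, 3.14].

INTERFACE

Orientations are given as [roll, pitch, yaw] about the fixed x, y, z axes, in that order (R = Rz(yaw) Ry(pitch) Rx(roll)).
In Python, from bench import robot, snapshot, camera_info, ticket gives the robot as it stands.
- The arm moves only by the shell command python3 -m creep 'ROWS'. ROWS is JSON, a list of rows, each an object with "slide": the shift along the tool's x, y, z in mm, a list of three; "roll": the turn about the tool's y in degrees; "grip": the closure, from 0 (fully open) to 1 (shut). In form: [{"slide": [x, y, z], "roll": roll, "grip": grip}, ...]. A call has 1 to 20 rows; each row is the pose to reach, as a shift and turn from the pose commanded when the call began, along the tool's axes at that moment; what a row does not reach only later rows make up. A row lasts 1/12 s, in which the tool goes at most 41.7 mm and 7.16 degrees, less where a joint would pass 70% of its speed; a pose out of reach is approached as far as the arm can. A call with a gripper value outside its range is refused whole. The fingers move at their own pace and stop on an object; the grip force is fixed at half the most. Time passes only in rows, so rows that repeat a pose let the fingers close. It gives the time, the measured TCP pose, the force and the opening at its end, in the units of the state.
- robot.get_obs(): the state, without advancing time (a new reading comes with each control period).
- snapshot(name): name is "side" or "top" or "wrist"; returns the picture (420x560x3 uint8, red, green, blue); there is no depth.
- camera_info(name): a dict with "fx", "fy", "cx", "cy" (pixels), "dist" ([k1, k2, p1, p2, k3] as OpenCV has them; the pictures are not rectified), "cam_to_world" (4x4, takes a point from camera to world coordinates). Camera axes: x right, y down, z forward; pixel columns grow to the right and rows downward; lengths in m; the calibration is good to about 2 mm. A picture is of the moment at which its call begins: read the wrist's pose just before it. camera_info takes no time and is no camera call; for the wrist camera it gives the pose at the moment of the call.
- ticket.close_job(): hands the job in, once; it reports no verdict.
The state is a dict: "time": time; "joint_positions": joint angles; "qvel": joint speeds; "joint_torque": joint torques, N m; "tool_pos": TCP position; "ee_rot": TCP orientation; "wrist_force": force on the tool from outside, world axes, zero at the start; "wrist_torque": the same for the moment, N m; "width": finger opening in m.
Only numpy, scipy, OpenCV 4.12 (cv2) and the standard library are available. Lean on these libraries where they do the work, as an engineer would, in place of code of your own. Each camera call takes 0.05 s, during which the arm holds its last target.

TASK

Press the charger's catch so that the battery pack pops loose, and take the pack off its rail. Then slide it onto the scale's rail until the catch there clicks up behind it and holds it. Push gently, never force the pack against either rail, and leave the other things on the counter where they are.

Things in the scene. Friction and masses are not known exactly. Their poses are not given: they have to be found in the camera images.
- pack_center (a point): The battery pack, 200 to 325 g: a foot 80 mm long (x), 60 mm wide (y; its ends 54 mm) and 8 mm thick, and on it a dark body 66 mm (x) by 40 mm (y), in all 50 mm tall. The point is its centre, 25 mm above its underside; x along its slide, z up. Grip it across the 40 mm body, above the rail's lips. Both its ends are alike.
- charger: The charger: a low dark box (x = 58 to 148 mm in its frame, 120 mm wide, 56 mm tall) with a battery rail before it, in which the pack starts, locked. Origin: on the table under the centre of a locked pack; x along the rail towards the box (a pack goes in along +x, comes out along -x), y left, z up. Both rails are alike: 80 mm wide, x = -150 to 58 mm, floor 16 mm above the table.
- scale: The counter scale: a pale housing with a square steel platter (x = 58 to 263 mm in its frame, 220 mm wide, 81 mm tall) with an empty battery rail before it, just like the charger's. Origin and axes as for the charger: on the table under the centre of a locked pack, x along the rail towards the scale (a pack goes in along +x).
- charger_tab (a point): Thumb tab of the charger's catch, 26 x 24 mm, on the left of the rail; the point is the centre of its top, 26 mm above the table, at x = -47, y = 55 mm in the charger's frame. Press it down 5 to 7 mm (2 N, hard stop at 7 mm) and keep it down about a second: the catch tooth sinks and the ejector pushes the pack some 10 to 30 mm out over it. The pack then still sits under the lips.
- scale_tab (a point): The same tab on the scale; it need not be touched. Its tooth, 24 mm wide and 5 mm tall in the middle of the floor, is sloped on the -x side (x = -53 to -43 mm) and upright on the +x side (x = -40 mm). A pack sliding in pushes it down by itself and it snaps up behind the pack's rear end, holding it.
- charger_mouth (a point): Start of the covered part of the charger's rail, on its floor, x = -40 mm in the charger's frame. From here on side walls 63 mm apart and two lips (undersides 9.5 mm, tops 13.5 mm above the floor, 50 mm gap between them) hold the pack's foot down. A pack can be lifted off once its centre is at x below -85 mm.
- scale_mouth (a point): The same place on the scale's rail, x = -40 mm in the scale's frame, on the floor; walls and lips as on the charger's rail.
- scale_apron (a point): Middle of the open part of the scale's rail (x = -150 to -61 mm), on the floor, x = -108 mm in the scale's frame: set the pack down with its centre here, or a little nearer, clear of lips and tooth. Low side guides 10 mm tall narrow from 75 mm apart at x = -102 mm to 63 mm at x = -56 mm.
- scale_end (a point): Where the stop at the far end of the scale's rail nominally is, x = 42.5 mm, on the floor. Over the last 30 mm an ejector pushes the pack back with 3 to 7 N (5 to 12 N in all to slide); the catch snaps 2.5 mm before the stop. The scale's catch, tab, ejector and stop sit up to 10 mm nearer or farther in x than said, as one: feel for the stop. Keep the push under 20 N.
- charger_catch (a joint): How far the charger's catch is pressed down, m: 0 up, 0.005 tooth sunk to the floor, 0.007 at most.
- charger_ejector (a joint): How far the charger's ejector is pushed in, m: 0 fully out, 0.030 with a pack locked.
- scale_catch (a joint): How far the scale's catch is pressed down, m: 0 up (empty or pack locked), 0.005 under a pack on its way, 0.007 at most.
- scale_ejector (a joint): How far the scale's ejector is pushed in, m: 0 fully out, 0.030 with a pack locked, 0.0325 against the stop.
- jar_a: A preserve jar, 72 mm across, 92 mm tall, standing between the two rails; bystander; its origin is at the centre of its underside.
- jar_b: A second such preserve jar, to the left; bystander; its origin is at the centre of its underside.
- tape: A flat roll of tape, 90 mm across, 24 mm tall, lying to the right; bystander; its origin is at the centre of its underside.
- cup: A paper cup, 84 mm across, 100 mm tall, to the left; bystander; its origin is at the centre of its underside.
- brush: A hand brush lying to the right; bystander; its origin is about the middle of its length.
- tub: A clear open tub, 120 x 90 x 50 mm, to the left near the robot; bystander; its origin is at the centre of its underside.
- shaker: A glass shaker, 48 mm across, 100 mm tall, standing between the two rails; bystander; its origin is at the centre of its underside.
Mind the look-alikes: they are no part of the job. Leave any green or purple look-alike of the part that bears pack_center alone.

How it is judged:
By the outcome, as a careful person would: the job done as asked, in the order asked, and still so for the second after the job is handed in, with the robot touching nothing.
It also fails if it takes over 64 s, if anything falls off the work surface, if the arm or the gripper's body presses on something with over 40 N, if the wrist force passes 120 N, or if a joint passes its speed limit or range.

## Working session

There is one attempt and no reset: what is moved stays moved. The work goes in short steps, Python scripts to look and compute and a shell command to move; the robot and the scene stay as the last step left them, time stands still between calls to the robot, and variables do not carry over. Pictures are saved under pics/ and viewed, and the job is handed in when it is done.

```bash
ls; mkdir -p pics; python3 - <<'E'
from bench import robot, snapshot, camera_info, ticket
import cv2, json
o=robot.get_obs()
print({k:(v if isinstance(v,(int,float)) else [round(float(x),4) for x in v]) for k,v in o.items()})
for n in ("top","side"):
    im=snapshot(n); cv2.imwrite(f"pics/{n}0.png",im[:,:,::-1]); c=camera_info(n); print(n,c)
E
```

```text
pics
{'time': 0.0, 'joint_positions': [-1.2761, 0.088, 1.3722, -0.0001, 1.6836, -0.1031], 'qvel': [0.0014, -0.0, 0.0004, 0.0001, 0.0009, -0.0015], 'joint_torque': [-0.0002, -34.0177, -30.2429, 0.0718, 0.033, -0.0002], 'tool_pos': [0.2129, -0.5065, 0.2043], 'ee_rot': [-1.5706, 0.0022, -1.173], 'wrist_force': [-0.9865, 1.4463, 0.5377], 'wrist_torque': [0.005, -0.0323, -0.0217], 'width': 0.09381497121767789}
top {'fx': 500.3168507519377, 'fy': 500.3168507519377, 'cx': 282.0154770562552, 'cy': 207.9553352222896, 'dist': array([-0.07934096,  0.        ,  0.        ,  0.        ,  0.        ]), 'cam_to_world': array([[ 0.00203997, -0.99395758,  0.10974588,  0.30293291],
       [-0.99988332, -0.00368883, -0.01482339,  0.01412653],
       [ 0.01513865, -0.10970284, -0.99384914,  1.7277477 ],
       [ 0.        ,  0.        ,  0.        ,  1.        ]])}
side {'fx': 383.2201235831371, 'fy': 383.2201235831371, 'cx': 276.1241231561843, 'cy': 209.30749860965676, 'dist': array([-0.07446312,  0.        ,  0.        ,  0.        ,  0.        ]), 'cam_to_world': array([[-0.98961526, -0.10260917,  0.10066276,  0.36320754],
       [-0.14340543,  0.75264314, -0.64262211,  0.67190061],
       [-0.00982422, -0.65038424, -0.75954185,  0.8538882 ],
       [ 0.        ,  0.        ,  0.        ,  1.        ]])}
```

View pictures.

View pics/top0.png

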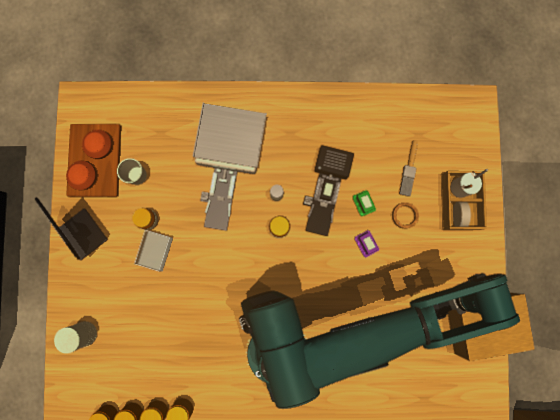

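View pics/side0.png

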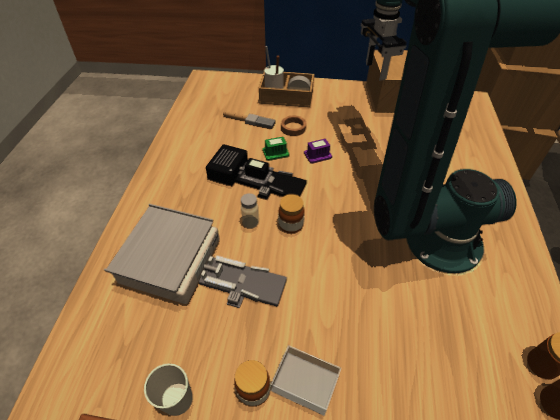

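```bash
python3 - <<'E'
import cv2
im=cv2.imread('pics/top0.png')
a=im[135:245,290:380]; cv2.imwrite('pics/topc.png',cv2.resize(a,None,fx=5.4,fy=5.4,interpolation=cv2.INTER_CUBIC))
a=im[95:240,180:290]; cv2.imwrite('pics/tops.png',cv2.resize(a,None,fx=4,fy=4,interpolation=cv2.INTER_CUBIC))
im=cv2.imread('pics/side0.png')
a=im[135:210,195:320]; cv2.imwrite('pics/sidec.png',cv2.resize(a,None,fx=6,fy=6,interpolation=cv2.INTER_CUBIC))
a=im[200:320,105:305]; cv2.imwrite('pics/sides.png',cv2.resize(a,None,fx=4,fy=4,interpolation=cv2.INTER_CUBIC))
E
```

```text
(no output)
```

View pics/topc.png

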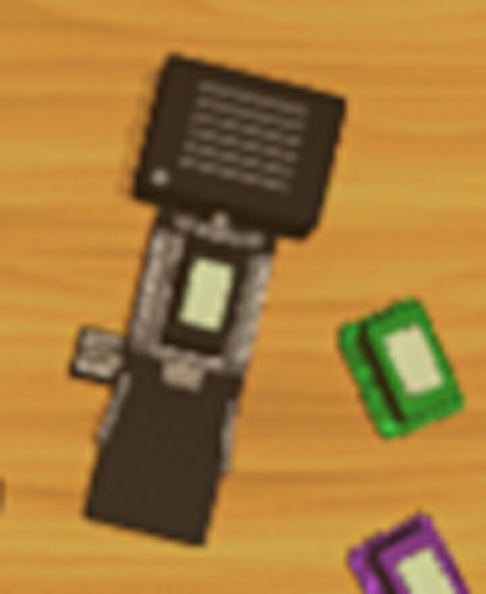

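View pics/tops.png

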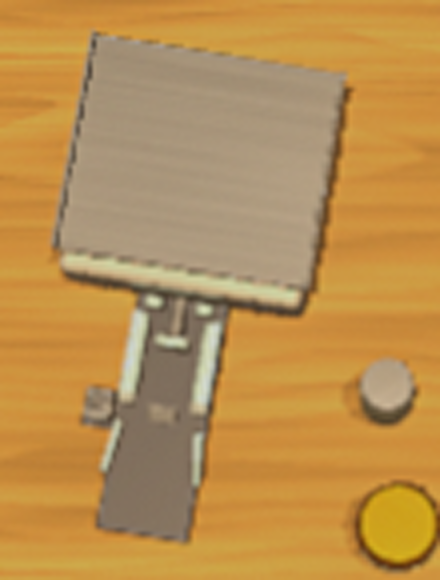

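View pics/sidec.png

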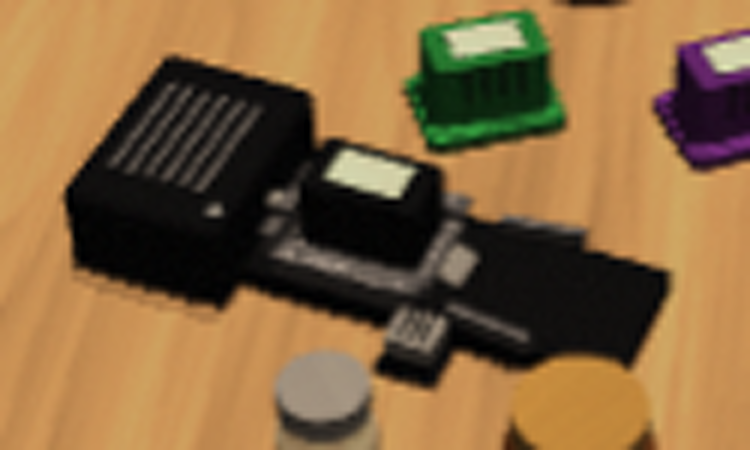

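View pics/sides.png

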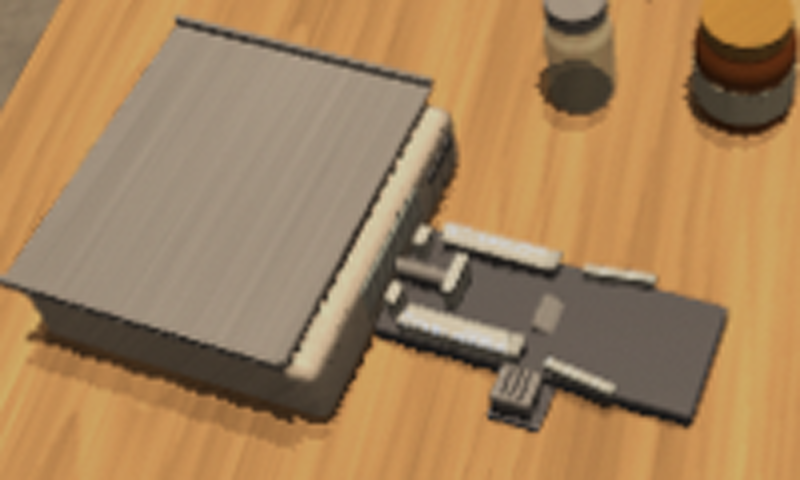

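```bash
cat > h.py <<'E'
import numpy as np, cv2
from scipy.optimize import least_squares
def proj(c,P):
    T=np.linalg.inv(np.array(c['cam_to_world']));K=np.array([[c['fx'],0,c['cx']],[0,c['fy'],c['cy']],[0,0,1]])
    return cv2.projectPoints(np.atleast_2d(P).astype(float),cv2.Rodrigues(T[:3,:3])[0],T[:3,3],K,np.array(c['dist']))[0][:,0]
def tow(p,L):
    L=np.atleast_2d(L);c,s=np.cos(p[2]),np.sin(p[2])
    return np.c_[p[0]+c*L[:,0]-s*L[:,1],p[1]+s*L[:,0]+c*L[:,1],L[:,2]]
def fit(obs,p0,loss='soft_l1'):
    # obs: list of (cam, [ (lx,ly,lz,u,v) ] mm/px)
    def f(p):
        return np.concatenate([(proj(c,tow(p,np.array(o)[:,:3]/1000))-np.array(o)[:,3:]).ravel() for c,o in obs])
    r=least_squares(f,p0,loss=loss); return r.x,f(r.x).reshape(-1,2)
def ray(c,u,v,z):
    K=np.array([[c['fx'],0,c['cx']],[0,c['fy'],c['cy']],[0,0,1]])
    n=cv2.undistortPoints(np.array([[[u,v]]],float),K,np.array(c['dist']))[0,0]
    T=np.array(c['cam_to_world']);d=T[:3,:3]@np.array([n[0],n[1],1]);o=T[:3,3]
    return o+d*(z-o[2])/d[2]
E
python3 - <<'E'
from h import *
from bench import camera_info
t=camera_info('top');s=camera_info('side')
def C(l,ox,oy,k): return [(a,b,c,ox+(u+.5)/k-.5,oy+(v+.5)/k-.5) for a,b,c,u,v in l]
ch=[(t,C([(-150,40,16,85,517),(-150,-40,16,205,545),(148,60,56,170,55),(148,-60,56,345,98),(58,-60,56,308,240),(-47,55,26,99,353),(0,0,66,208,293)],290,135,5.4)),
 (s,C([(-150,-40,16,668,272),(148,-60,56,172,58),(58,-60,56,312,97),(148,60,56,68,195),(-47,55,26,418,325),(0,0,66,372,172)],195,135,6))]
sc=[(t,C([(-150,40,16,97,528),(-150,-40,16,190,543),(-40,25,29.5,138,402),(-40,-25,29.5,190,412)],180,95,4)),
 (s,C([(-150,-40,16,728,308),(-150,40,16,690,420)],105,200,4))]
np.set_printoptions(precision=4,suppress=True)
for o in(ch,sc):
    p,r=fit(o,[.5,-.05 if o is ch else .2,-.2]); print(p,np.degrees(p[2]));print(r)
for n,l,z in[('jar_a',(279,226),.092),('shaker',(276,192),.1)]: print(n,ray(t,*l,z))
pp=dict(tab_ch=(-47,55,26))
E
```

```text
[ 0.5509 -0.1645 -0.2388] -13.680936023785943
[[-0.394   0.126 ]
 [ 0.0364  0.5078]
 [-0.8032 -1.0025]
 [ 0.8499 -0.5884]
 [ 1.8771 -1.7059]
 [-0.0484  0.1556]
 [-0.3144  0.2215]
 [ 1.5414  0.0246]
 [-0.5408 -0.8854]
 [ 1.3737 -0.8281]
 [-1.2339  0.0342]
 [ 0.2522  0.9385]
 [ 0.3012  0.8651]]
[ 0.5695  0.1926 -0.1695] -9.710457328235778
[[-0.2862 -0.5352]
 [-0.6035 -0.2628]
 [-0.7756 -0.155 ]
 [ 0.5764 -0.1606]
 [ 0.5903 -0.2178]
 [ 0.3209 -0.4252]]
jar_a [ 0.424  -0.0005  0.092 ]
shaker [0.5353 0.0097 0.1   ]
```

```bash
cat >> h.py <<'E'
from scipy.spatial.transform import Rotation as Ro
CH=np.array([.5509,-.1645,-.2388]); SC=np.array([.5695,.1926,-.1695])
def plan(o,target,yaw,cur=None):
    R=Ro.from_euler('xyz',o['ee_rot']).as_matrix()
    s=R.T@(np.array(target)-np.array(o['tool_pos']))*1000
    dy=np.degrees(yaw)-np.degrees(o['ee_rot'][2]); dy=(dy+180)%360-180
    return np.round(s,1),round(-dy,2)
def loc(p,P):
    d=np.array(P)[:2]-p[:2];c,s=np.cos(p[2]),np.sin(p[2]);return np.array([c*d[0]+s*d[1],-s*d[0]+c*d[1]])
E
python3 - <<'E'
from h import *
from bench import robot
o=robot.get_obs()
P=tow(CH,[[-.047,.058,.2]])[0]; print(P,plan(o,P,CH[2]-np.pi/2))
E
```

```text
[ 0.51895288 -0.09702866  0.2       ] (array([-259. ,    5. ,  440.8]), np.float64(36.47))
```

```bash
python3 -m creep '[{"slide":[-259,5,441],"roll":36.5,"grip":0},{"slide":[-259,5,441],"roll":36.5,"grip":0},{"slide":[-259,5,441],"roll":36.5,"grip":0},{"slide":[-259,5,441],"roll":36.5,"grip":0},{"slide":[-259,5,441],"roll":36.5,"grip":0},{"slide":[-259,5,441],"roll":36.5,"grip":0},{"slide":[-259,5,441],"roll":36.5,"grip":0},{"slide":[-259,5,441],"roll":36.5,"grip":0},{"slide":[-259,5,441],"roll":36.5,"grip":0},{"slide":[-259,5,441],"roll":36.5,"grip":0},{"slide":[-259,5,441],"roll":36.5,"grip":0},{"slide":[-259,5,441],"roll":36.5,"grip":0},{"slide":[-259,5,441],"roll":36.5,"grip":0},{"slide":[-259,5,441],"roll":36.5,"grip":0},{"slide":[-259,5,441],"roll":36.5,"grip":0},{"slide":[-259,5,441],"roll":36.5,"grip":0}]'
python3 - <<'E'
from h import *
from bench import *
o=robot.get_obs();c=camera_info('wrist');im=snapshot('wrist');cv2.imwrite('pics/w1.png',im[:,:,::-1]);print(o['tool_pos'],o['ee_rot'],o['time'],c)
import pickle;pickle.dump(c,open('w1.pkl','wb'))
E
```

```text
time: 1.43
tool_pos: [0.5188, -0.0978, 0.2]
ee_rot: [-1.572, -0.001, -1.81]
wrist_force: [-0.8, -0.5, 0.5]
width: 0.0938
[ 0.51877652 -0.09783212  0.19996536] [-1.57200302e+00 -7.73928019e-04 -1.81004313e+00] 1.4333 {'fx': 338.4245773853789, 'fy': 338.4245773853789, 'cx': 278.2477656391345, 'cy': 214.24054845622157, 'dist': array([0.02491776, 0.        , 0.        , 0.        , 0.        ]), 'cam_to_world': array([[-2.36244979e-01, -9.45146979e-01, -2.25578143e-01,
         5.83738713e-01],
       [-9.71693486e-01,  2.29723268e-01,  5.51270384e-02,
        -1.13710098e-01],
       [-2.82605702e-04,  2.32216298e-01, -9.72664131e-01,
         3.78369683e-01],
       [ 0.00000000e+00,  0.00000000e+00,  0.00000000e+00,
         1.00000000e+00]])}
```

View pics/w1.png

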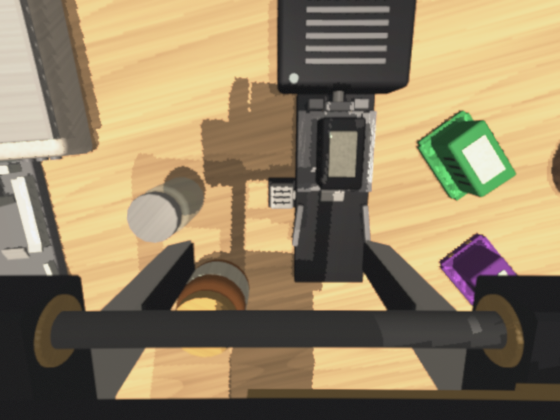

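```bash
python3 - <<'E'
import cv2
im=cv2.imread('pics/w1.png')
cv2.imwrite('pics/w1c.png',cv2.resize(cv2.convertScaleAbs(im[80:290,260:420],alpha=1.6,beta=20),None,fx=2.8,fy=2.8,interpolation=cv2.INTER_CUBIC))
E
```

```text
(no output)
```

View pics/w1c.png

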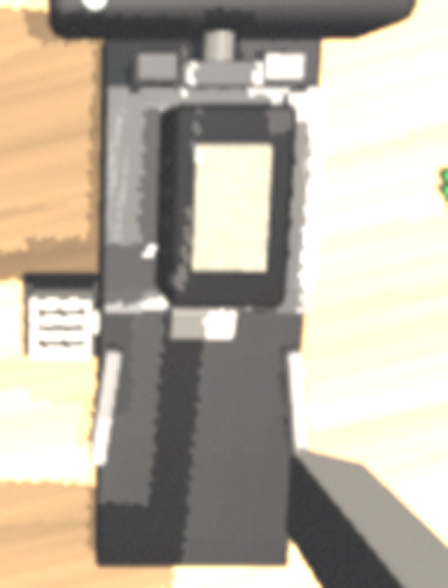

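```bash
python3 - <<'E'
from h import *
import pickle
np.set_printoptions(precision=4,suppress=True)
c=pickle.load(open('w1.pkl','rb'))
k=2.8
def C(l,ox,oy): return [(a,b,z,ox+(u+.5)/k-.5,oy+(v+.5)/k-.5) for a,b,z,u,v in l]
o=C([(-150,40,16,97,563),(-150,-40,16,286,563),(-47,55,26,64,322),(0,0,66,232,207)],260,80)
p,r=fit([(c,o)],CH);print(p,r)
for a in o: w=ray(c,a[3],a[4],a[2]/1000); print(a[:3],w,loc(p,w))
print(proj(c,tow(CH,[[-.047,.055,.026]])),o[2])
E
```

```text
[ 0.554  -0.1668 -0.2448] [[-0.6435  0.5322]
 [ 1.273   1.0481]
 [-1.0134  0.0789]
 [ 0.4524 -1.8082]]
(-150, 40, 16) [ 0.4187 -0.0926  0.016 ] [-0.1493  0.0393]
(-150, -40, 16) [ 0.4004 -0.1681  0.016 ] [-0.1487 -0.0385]
(-47, 55, 26) [ 0.5216 -0.1032  0.026 ] [-0.0469  0.0539]
(0, 0, 66) [ 0.5525 -0.1661  0.066 ] [-0.0016  0.0003]
[[280.3219 198.4074]] (-47, 55, 26, 282.5357142857143, 194.67857142857144)
```

```bash
sed -i 's/^CH=.*;/CH=np.array([.5527,-.1660,-.243]);/' h.py; python3 - <<'E'
from h import *
from bench import robot
o=robot.get_obs()
P=tow(CH,[[-.047,.057,.034]])[0]; print(P,plan(o,P,CH[2]-np.pi/2))
E
```

```text
[ 0.52079592 -0.0993657   0.034     ] (array([  0.4, 166.2,   2.5]), np.float64(0.15))
```

```bash
python3 -m creep '[{"slide":[0.4,40,2.5],"roll":0,"grip":1},{"slide":[0.4,80,2.5],"roll":0,"grip":1},{"slide":[0.4,100,2.5],"roll":0,"grip":1},{"slide":[0.4,100,2.5],"roll":0,"grip":1},{"slide":[0.4,100,2.5],"roll":0,"grip":1},{"slide":[0.4,100,2.5],"roll":0,"grip":1},{"slide":[0.4,100,2.5],"roll":0,"grip":1},{"slide":[0.4,100,2.5],"roll":0,"grip":1},{"slide":[0.4,100,2.5],"roll":0,"grip":1},{"slide":[0.4,100,2.5],"roll":0,"grip":1}]'
```

```text
time: 2.32
tool_pos: [0.5223, -0.0986, 0.1017]
ee_rot: [-1.569, -0.0, -1.81]
wrist_force: [0.1, -0.5, -0.0]
width: 0.0312
```

```bash
python3 -m creep '[{"slide":[0,0,0],"roll":0,"grip":1},{"slide":[0,0,0],"roll":0,"grip":1},{"slide":[0,0,0],"roll":0,"grip":1},{"slide":[0,0,0],"roll":0,"grip":1},{"slide":[0,30,0],"roll":0,"grip":1},{"slide":[0,60,0],"roll":0,"grip":1},{"slide":[0,68,0],"roll":0,"grip":1},{"slide":[0,68,0],"roll":0,"grip":1}]'
python3 - <<'E'
from h import *
from bench import *
o=robot.get_obs();im=snapshot('wrist');cv2.imwrite('pics/w2.png',im[:,:,::-1]);print(loc(CH,o['tool_pos']))
E
```

```text
time: 2.98
tool_pos: [0.519, -0.0976, 0.0293]
ee_rot: [-1.578, 0.0, -1.81]
wrist_force: [-0.3, 0.4, -0.0]
width: 0.0002
[-0.04918794  0.05823039]
```

View pics/w2.png

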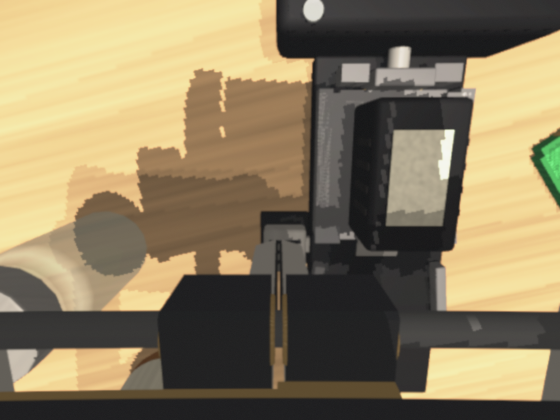

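```bash
python3 -m creep '[{"slide":[0,3,0],"roll":0,"grip":1},{"slide":[0,5,0],"roll":0,"grip":1},{"slide":[0,7,0],"roll":0,"grip":1},{"slide":[0,8,0],"roll":0,"grip":1},{"slide":[0,9,0],"roll":0,"grip":1},{"slide":[0,9,0],"roll":0,"grip":1},{"slide":[0,9,0],"roll":0,"grip":1}]'
```

```text
time: 3.62
tool_pos: [0.5226, -0.0987, 0.0245]
ee_rot: [-1.568, -0.0, -1.81]
wrist_force: [0.9, -0.4, 2.2]
width: 0.0004
```

```bash
python3 -m creep '[{"slide":[0,2,0],"roll":0,"grip":1},{"slide":[0,3,0],"roll":0,"grip":1},{"slide":[0,4,0],"roll":0,"grip":1},{"slide":[0,5,0],"roll":0,"grip":1},{"slide":[0,5,0],"roll":0,"grip":1},{"slide":[0,5,0],"roll":0,"grip":1}]'
python3 - <<'E'
from h import *
from bench import *
o=robot.get_obs();im=snapshot('wrist');cv2.imwrite('pics/w3.png',im[:,:,::-1]);print(loc(CH,o['tool_pos']),o['tool_pos'],o['wrist_force'])
E
```

```text
time: 4.12
tool_pos: [0.5218, -0.0985, 0.0191]
ee_rot: [-1.57, -0.0, -1.81]
wrist_force: [0.5, -0.2, 5.9]
width: 0.0005
[-0.04625926  0.05811867] [ 0.52178407 -0.09845813  0.01906715] [ 0.50046022 -0.16531368  5.89210181]
```

View pics/w3.png

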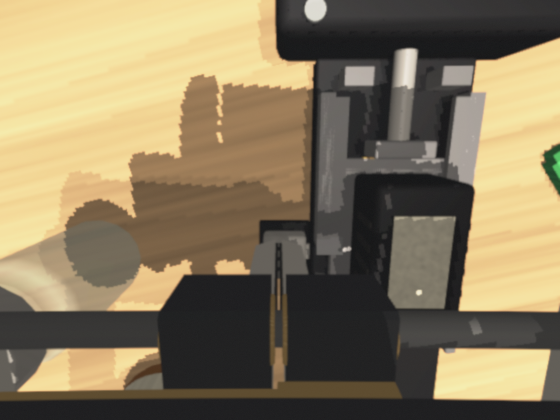

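```bash
python3 -m creep '[{"slide":[0,0,0],"roll":0,"grip":1},{"slide":[0,0,0],"roll":0,"grip":1},{"slide":[0,0,0],"roll":0,"grip":1},{"slide":[0,0,0],"roll":0,"grip":1},{"slide":[0,0,0],"roll":0,"grip":1},{"slide":[0,0,0],"roll":0,"grip":1},{"slide":[0,-20,0],"roll":0,"grip":1},{"slide":[0,-60,0],"roll":0,"grip":1},{"slide":[0,-100,0],"roll":0,"grip":1},{"slide":[0,-140,-20],"roll":0,"grip":0},{"slide":[0,-180,-40],"roll":0,"grip":0},{"slide":[0,-180,-40],"roll":0,"grip":0},{"slide":[0,-180,-40],"roll":0,"grip":0}]'
python3 - <<'E'
from h import *
from bench import *
import pickle
o=robot.get_obs();c=camera_info('wrist');im=snapshot('wrist');cv2.imwrite('pics/w4.png',im[:,:,::-1]);print(loc(CH,o['tool_pos']),o['tool_pos'],o['wrist_force'],o['width'])
pickle.dump(c,open('w4.pkl','wb'))
E
```

```text
time: 5.25
tool_pos: [0.4833, -0.0891, 0.2016]
ee_rot: [-1.565, -0.0, -1.81]
wrist_force: [0.4, 0.2, -1.1]
width: 0.0237
[-0.08585953  0.05793642] [ 0.48330338 -0.08910658  0.20164166] [ 0.42222132  0.22612585 -1.05679276] 0.02371139702340231
```

View pics/w4.png

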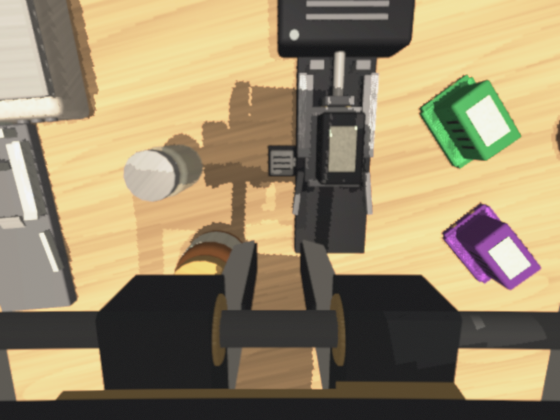

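```bash
python3 - <<'E'
import cv2
im=cv2.imread('pics/w4.png')
cv2.imwrite('pics/w4c.png',cv2.resize(cv2.convertScaleAbs(im[40:260,260:420],alpha=1.6,beta=20),None,fx=2.7,fy=2.7,interpolation=cv2.INTER_CUBIC))
E
```

```text
(no output)
```

View pics/w4c.png

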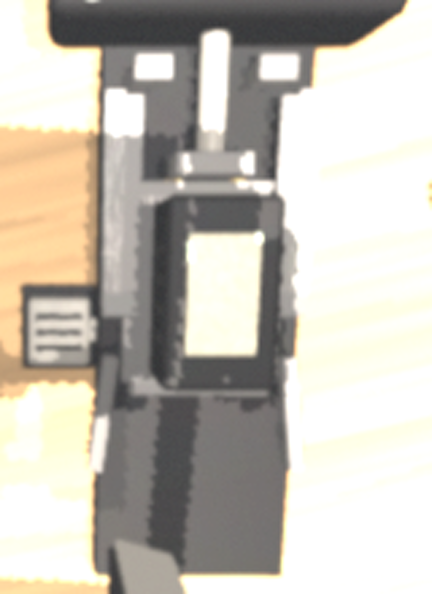

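```bash
python3 - <<'E'
from h import *
import pickle
from bench import robot
np.set_printoptions(precision=4,suppress=True)
c=pickle.load(open('w4.pkl','rb'));k=2.7
for n,z,u,v in[('label',.066,224,294),('endL',.016,95,572),('endR',.016,281,573),('tab',.026,60,325),('bodytop front',.066,227,388),('bodytop back',.066,223,198)]:
    w=ray(c,260+(u+.5)/k-.5,40+(v+.5)/k-.5,z);print(n,w,loc(CH,w))
o=robot.get_obs()
P=tow(CH,[[-.033,0,.15]])[0]; print(P,plan(o,P,CH[2]-np.pi/2))
E
```

```text
label [ 0.5222 -0.1589  0.066 ] [-0.0313 -0.0005]
endL [ 0.4185 -0.0927  0.016 ] [-0.1479  0.0389]
endR [ 0.3998 -0.1684  0.016 ] [-0.1479 -0.0391]
tab [ 0.5225 -0.1025  0.026 ] [-0.0446  0.0544]
bodytop front [ 0.4907 -0.1538  0.066 ] [-0.0631 -0.0031]
bodytop back [ 0.5527 -0.1646  0.066 ] [-0.0003  0.0014]
[ 0.5207 -0.1581  0.15  ] (array([58.2, 48.9, 53.3]), np.float64(0.21))
```

```bash
python3 -m creep '[{"slide":[30,10,28],"roll":0,"grip":0},{"slide":[58,30,54],"roll":0,"grip":0},{"slide":[58,60,54],"roll":0.2,"grip":0},{"slide":[58,90,54],"roll":0.2,"grip":0},{"slide":[58,90,54],"roll":0.2,"grip":0},{"slide":[58,90,54],"roll":0.2,"grip":0},{"slide":[58,90,54],"roll":0.2,"grip":0},{"slide":[58,90,54],"roll":0.2,"grip":0},{"slide":[58,90,54],"roll":0.2,"grip":0},{"slide":[58,90,54],"roll":0.2,"grip":0}]'
python3 - <<'E'
from h import *
from bench import *
o=robot.get_obs();im=snapshot('wrist');cv2.imwrite('pics/w5.png',im[:,:,::-1]);print(loc(CH,o['tool_pos']),o['tool_pos'],o['ee_rot'],o['width'])
P=tow(CH,[[-.032,-.0005,.037]])[0]; print(P,plan(o,P,-.2425-np.pi/2))
E
```

```text
time: 6.13
tool_pos: [0.5225, -0.1583, 0.1105]
ee_rot: [-1.567, -0.001, -1.813]
wrist_force: [0.6, -0.5, -0.2]
width: 0.0927
[-0.03117894  0.00023862] [ 0.5224945  -0.15826625  0.11051264] [-1.56717860e+00 -6.22734375e-04 -1.81312341e+00] 0.09267324213240702
[ 0.52151984 -0.15878561  0.037     ] (array([ 0.7, 73.5, -1.1]), np.float64(0.01))
```

View pics/w5.png

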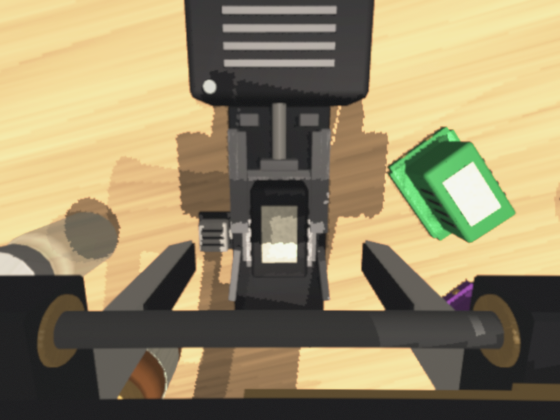

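```bash
python3 -m creep '[{"slide":[0.5,30,-1],"roll":0,"grip":0},{"slide":[0.5,55,-1],"roll":0,"grip":0},{"slide":[0.5,68,-1],"roll":0,"grip":0},{"slide":[0.5,73,-1],"roll":0,"grip":0},{"slide":[0.5,73,-1],"roll":0,"grip":0},{"slide":[0.5,73,-1],"roll":0,"grip":0},{"slide":[0.5,73,-1],"roll":0,"grip":0},{"slide":[0.5,73,-1],"roll":0,"grip":1},{"slide":[0.5,73,-1],"roll":0,"grip":1},{"slide":[0.5,73,-1],"roll":0,"grip":1},{"slide":[0.5,73,-1],"roll":0,"grip":1},{"slide":[0.5,73,-1],"roll":0,"grip":1},{"slide":[0.5,73,-1],"roll":0,"grip":1},{"slide":[0.5,73,-1],"roll":0,"grip":1},{"slide":[0.5,73,-1],"roll":0,"grip":1},{"slide":[0.5,73,-1],"roll":0,"grip":1}]'
python3 - <<'E'
from h import *
from bench import *
o=robot.get_obs();im=snapshot('wrist');cv2.imwrite('pics/w6.png',im[:,:,::-1]);print(loc(CH,o['tool_pos']),o['tool_pos'],o['ee_rot'],o['width'])
P=tow(CH,[[-.1,-.0,.037]])[0]; print(P,plan(o,P,-.2425-np.pi/2))
E
```

```text
time: 7.52
tool_pos: [0.5204, -0.1583, 0.0354]
ee_rot: [-1.571, 0.0, -1.813]
wrist_force: [-0.7, -0.2, -0.2]
width: 0.0401
[-0.03323646 -0.00029504] [ 0.52036902 -0.15828916  0.03541743] [-1.57089437e+00  2.73573391e-05 -1.81345474e+00] 0.04011697192482702
[ 0.45563795 -0.14193844  0.037     ] (array([ -0.3,  -1.6, -66.8]), np.float64(-0.01))
```

View pics/w6.png

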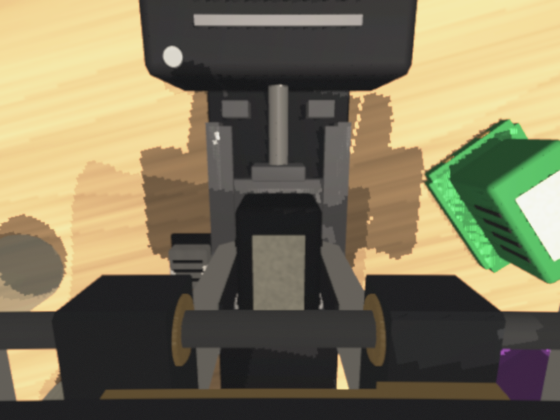

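```bash
python3 -m creep '[{"slide":[0,0,-2],"roll":0,"grip":1},{"slide":[0,0,-5],"roll":0,"grip":1},{"slide":[0,0,-9],"roll":0,"grip":1},{"slide":[0,0,-14],"roll":0,"grip":1},{"slide":[0,0,-20],"roll":0,"grip":1},{"slide":[0,0,-25],"roll":0,"grip":1}]'; python3 -m creep '[{"slide":[0,0,-6],"roll":0,"grip":1},{"slide":[0,0,-12],"roll":0,"grip":1},{"slide":[0,0,-18],"roll":0,"grip":1},{"slide":[0,0,-24],"roll":0,"grip":1},{"slide":[0,0,-30],"roll":0,"grip":1},{"slide":[0,0,-36],"roll":0,"grip":1},{"slide":[0,0,-40],"roll":0,"grip":1},{"slide":[0,0,-43],"roll":0,"grip":1},{"slide":[0,0,-43],"roll":0,"grip":1},{"slide":[0,0,-43],"roll":0,"grip":1}]'
python3 - <<'E'
from h import *
from bench import *
o=robot.get_obs();im=snapshot('wrist');cv2.imwrite('pics/w7.png',im[:,:,::-1]);print(loc(CH,o['tool_pos']),o['tool_pos'],o['ee_rot'],o['width'])
E
```

```text
time: 8.07
tool_pos: [0.4953, -0.1521, 0.0354]
ee_rot: [-1.571, -0.0, -1.814]
wrist_force: [0.9, -0.6, -1.0]
width: 0.0397
time: 8.9
tool_pos: [0.4539, -0.1419, 0.0354]
ee_rot: [-1.572, -0.0, -1.814]
wrist_force: [-1.4, 0.1, -1.3]
width: 0.0399
[-0.10166603 -0.00035034] [ 0.45393657 -0.14187762  0.03543452] [-1.57161068e+00 -1.83962958e-05 -1.81354615e+00] 0.0398852065826772
```

View pics/w7.png

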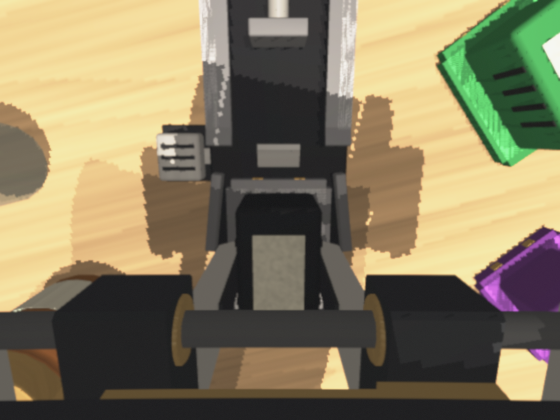

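```bash
python3 - <<'E'
from h import *
from bench import *
o=robot.get_obs();P=tow(SC,[[-.115,-.0,.19]])[0]; print(P,plan(o,P,SC[2]-np.pi/2))
E
python3 -m creep '[{"slide":[0,-5,0],"roll":0,"grip":1},{"slide":[0,-15,0],"roll":0,"grip":1},{"slide":[0,-35,0],"roll":0,"grip":1},{"slide":[0,-60,0],"roll":0,"grip":1},{"slide":[0,-90,0],"roll":0,"grip":1},{"slide":[0,-120,0],"roll":0,"grip":1},{"slide":[0,-142,0],"roll":0,"grip":1},{"slide":[0,-154,0],"roll":0,"grip":1},{"slide":[0,-154,0],"roll":0,"grip":1},{"slide":[0,-154,0],"roll":0,"grip":1}]'
python3 - <<'E'
from h import *
from bench import *
o=robot.get_obs();P=tow(SC,[[-.115,-.0,.19]])[0]; print(P,plan(o,P,SC[2]-np.pi/2),o['width'])
E
```

```text
[0.45614804 0.2119993  0.19      ] (array([-344. , -154.5,  -83.2]), np.float64(-4.2))
time: 9.78
tool_pos: [0.4545, -0.1421, 0.1895]
ee_rot: [-1.57, -0.0, -1.814]
wrist_force: [-0.5, -0.8, -2.3]
width: 0.0396
[0.45614804 0.2119993  0.19      ] (array([-344.1,   -0.6,  -83.5]), np.float64(-4.2)) 0.039561601887297695
```

```bash
python3 -m creep '[{"slide":[-10,0,-3],"roll":0,"grip":1},{"slide":[-28,0,-7],"roll":0,"grip":1},{"slide":[-54,0,-13],"roll":-0.5,"grip":1},{"slide":[-84,0,-20],"roll":-1,"grip":1},{"slide":[-114,0,-28],"roll":-1.5,"grip":1},{"slide":[-144,0,-35],"roll":-2,"grip":1},{"slide":[-174,0,-42],"roll":-2.5,"grip":1},{"slide":[-204,0,-49],"roll":-3,"grip":1},{"slide":[-234,0,-57],"roll":-3.5,"grip":1},{"slide":[-264,0,-64],"roll":-4,"grip":1},{"slide":[-294,0,-71],"roll":-4.2,"grip":1},{"slide":[-318,0,-77],"roll":-4.2,"grip":1},{"slide":[-334,0,-81],"roll":-4.2,"grip":1},{"slide":[-344,0,-83.5],"roll":-4.2,"grip":1},{"slide":[-344,0,-83.5],"roll":-4.2,"grip":1},{"slide":[-344,0,-83.5],"roll":-4.2,"grip":1},{"slide":[-344,0,-83.5],"roll":-4.2,"grip":1}]'
python3 - <<'E'
from h import *
from bench import *
import pickle
o=robot.get_obs();c=camera_info('wrist');im=snapshot('wrist');cv2.imwrite('pics/w8.png',im[:,:,::-1]);print(loc(SC,o['tool_pos']),o['tool_pos'],o['wrist_force'],o['width'])
pickle.dump(c,open('w8.pkl','wb'))
im=im[:,:,::-1]
cv2.imwrite('pics/w8c.png',cv2.resize(cv2.convertScaleAbs(im[20:260,190:370],alpha=1.2,beta=20),None,fx=2.5,fy=2.5,interpolation=cv2.INTER_CUBIC))
E
```

```text
time: 11.2
tool_pos: [0.4556, 0.2111, 0.1887]
ee_rot: [-1.572, -0.001, -1.741]
wrist_force: [-0.4, 0.3, -1.7]
width: 0.0397
[-0.11533697 -0.00098947] [0.45564899 0.21108085 0.1886641 ] [-0.40583824  0.34099161 -1.67361114] 0.039731049950387905
```

View pics/w8.png

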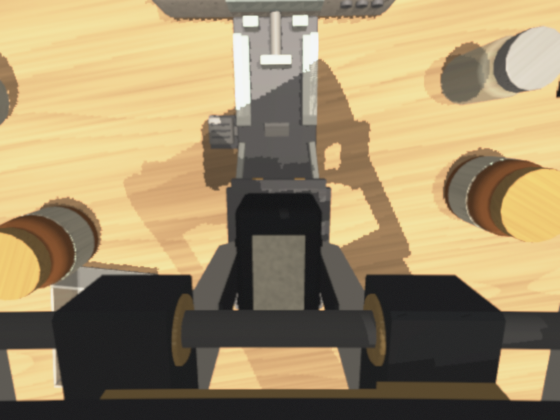

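View pics/w8c.png

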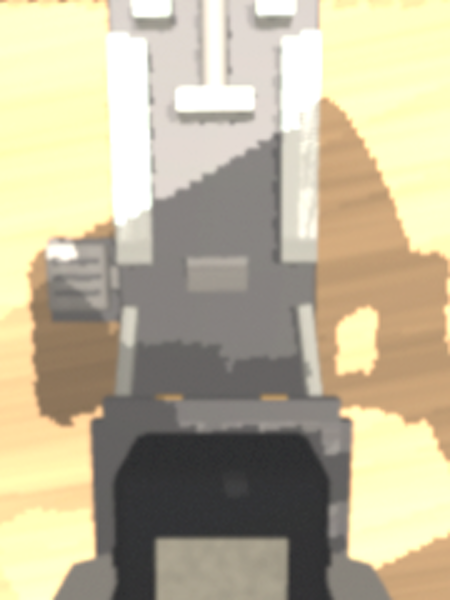

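```bash
python3 - <<'E'
from h import *
import pickle
np.set_printoptions(precision=4,suppress=True)
c=pickle.load(open('w8.pkl','rb'));k=2.5
for n,z,u,v in[('lipL',.0295,152,263),('lipR',.0295,282,263),('lipLo',.0295,118,262),('lipRo',.0295,318,262),('lipLb',.0295,149,36),('lipRb',.0295,283,36),('toothL',.021,187,258),('toothR',.021,248,258),('toothfL',.016,187,291),('toothfR',.016,248,291),('tab',.026,79,280)]:
    w=ray(c,190+(u+.5)/k-.5,20+(v+.5)/k-.5,z);print(n,w,loc(SC,w)*1000)
E
```

```text
lipL [0.5338 0.2247 0.0295] [-40.5615  25.6015]
lipR [0.5254 0.1753 0.0295] [-40.5579 -24.4792]
lipLo [0.5364 0.2375 0.0295] [-40.2073  38.6795]
lipRo [0.5234 0.1616 0.0295] [-40.2028 -38.3319]
lipLb [0.6116 0.2108 0.0295] [38.4465 25.0546]
lipRb [0.6035 0.163  0.0295] [ 38.459 -23.415]
toothL [0.5337 0.2113 0.021 ] [-38.4505  12.4314]
toothR [0.5296 0.1876 0.021 ] [-38.4489 -11.6286]
toothfL [0.5212 0.2138 0.016 ] [-51.1355  12.7525]
toothfR [0.5171 0.1895 0.016 ] [-51.1344 -11.8812]
tab [0.5324 0.2543 0.026 ] [-46.9303  54.5232]
```

```bash
python3 -m creep '[{"slide":[-1.5,10,9],"roll":0,"grip":1},{"slide":[-1.5,35,9],"roll":0,"grip":1},{"slide":[-1.5,65,9],"roll":0,"grip":1},{"slide":[-1.5,95,9],"roll":0,"grip":1},{"slide":[-1.5,120,9],"roll":0,"grip":1},{"slide":[-1.5,135,9],"roll":0,"grip":1},{"slide":[-1.5,143,9],"roll":0,"grip":1},{"slide":[-1.5,146,9],"roll":0,"grip":1},{"slide":[-1.5,146,9],"roll":0,"grip":1},{"slide":[-1.5,146,9],"roll":0,"grip":1},{"slide":[-1.5,146,9],"roll":0,"grip":1}]'
python3 - <<'E'
from h import *
from bench import *
o=robot.get_obs();P=tow(SC,[[-.106,.0005,.0365]])[0]; print(loc(SC,o['tool_pos']),o['tool_pos'],o['ee_rot'],plan(o,P,-.168-np.pi/2),o['width'])
im=snapshot('wrist')[:,:,::-1];cv2.imwrite('pics/w9.png',im)
E
```

```text
time: 12.17
tool_pos: [0.4665, 0.2122, 0.0451]
ee_rot: [-1.568, 0.001, -1.74]
wrist_force: [0.6, -0.1, -1.7]
width: 0.0402
[-0.10480625  0.00195131] [0.46652487 0.21220306 0.04510103] [-1.56778557e+00  1.45577412e-03 -1.74045483e+00] (array([ 1.5,  8.6, -1.2]), np.float64(-0.1)) 0.04022705127872105
```

View pics/w9.png

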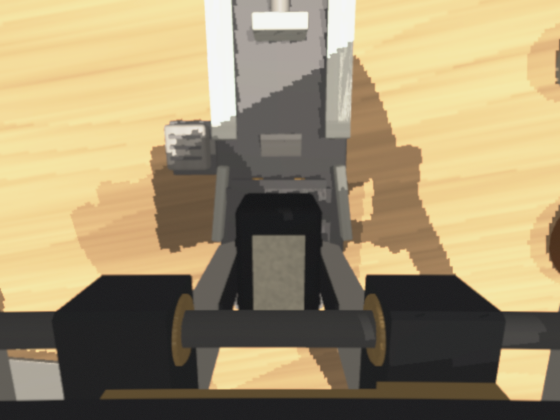

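```bash
python3 -m creep '[{"slide":[0.7,3,0],"roll":0,"grip":1},{"slide":[0.7,5,0],"roll":0,"grip":1},{"slide":[0.7,7,0],"roll":0,"grip":1},{"slide":[0.7,8,0],"roll":0,"grip":1},{"slide":[0.7,8,0],"roll":0,"grip":1},{"slide":[0.7,8,0],"roll":0,"grip":1},{"slide":[0.7,8,0],"roll":0,"grip":1},{"slide":[0.7,8,0],"roll":0,"grip":1}]'
python3 - <<'E'
from h import *
from bench import *
o=robot.get_obs(); print(loc(SC,o['tool_pos']),o['tool_pos'],o['ee_rot'],o['wrist_force'],o['wrist_torque'])
E
```

```text
time: 12.88
tool_pos: [0.465, 0.2113, 0.0354]
ee_rot: [-1.571, -0.0, -1.74]
wrist_force: [0.8, -0.2, -1.6]
width: 0.0396
[-0.10614687  0.00076425] [0.46500322 0.21125917 0.03539142] [-1.57085397e+00 -7.41236074e-05 -1.74023279e+00] [ 0.8309265  -0.21241466 -1.62444603] [ 0.0606772   0.03117176 -0.015704  ]
```

```bash
python3 -m creep '[{"slide":[0,0.5,0],"roll":0,"grip":1},{"slide":[0,0.8,0],"roll":0,"grip":1},{"slide":[0,0.8,0],"roll":0,"grip":1},{"slide":[0,0.8,0],"roll":0,"grip":1}]'
python3 - <<'E'
from h import *
from bench import *
o=robot.get_obs(); print(loc(SC,o['tool_pos']),o['tool_pos'],o['ee_rot'],o['wrist_force'],o['wrist_torque'])
E
```

```text
time: 13.22
tool_pos: [0.465, 0.2112, 0.0354]
ee_rot: [-1.571, -0.0, -1.74]
wrist_force: [-3.4, -0.0, 5.1]
width: 0.0399
[-0.10610923  0.00075309] [0.46503844 0.21124182 0.03537618] [-1.57059657e+00 -4.70981134e-05 -1.74018261e+00] [-3.4168972  -0.01929186  5.1169563 ] [-0.11485166  0.58789655  0.04049694]
```

```bash
python3 -m creep '[{"slide":[0,-0.6,0],"roll":0,"grip":1},{"slide":[0,-0.6,2],"roll":0,"grip":1},{"slide":[0,-0.6,5],"roll":0,"grip":1},{"slide":[0,-0.6,9],"roll":0,"grip":1},{"slide":[0,-0.6,13],"roll":0,"grip":1},{"slide":[0,-0.6,17],"roll":0,"grip":1},{"slide":[0,-0.6,21],"roll":0,"grip":1},{"slide":[0,-0.6,25],"roll":0,"grip":1},{"slide":[0,-0.6,29],"roll":0,"grip":1},{"slide":[0,-0.6,32],"roll":0,"grip":1},{"slide":[0,-0.6,32],"roll":0,"grip":1}]'
python3 - <<'E'
from h import *
from bench import *
o=robot.get_obs(); print(loc(SC,o['tool_pos']),o['tool_pos'],o['ee_rot'],o['wrist_force'],o['wrist_torque'])
im=snapshot('wrist')[:,:,::-1];cv2.imwrite('pics/w10.png',im)
E
```

```text
time: 14.13
tool_pos: [0.4978, 0.2057, 0.0354]
ee_rot: [-1.569, 0.0, -1.741]
wrist_force: [-0.8, -0.2, 3.5]
width: 0.04
[-0.07289824  0.00081556] [0.49778403 0.20570104 0.03542475] [-1.56926361e+00  2.50260908e-04 -1.74063854e+00] [-0.81605834 -0.16249034  3.48255872] [0.06636663 0.27301835 0.02656569]
```

View pics/w10.png

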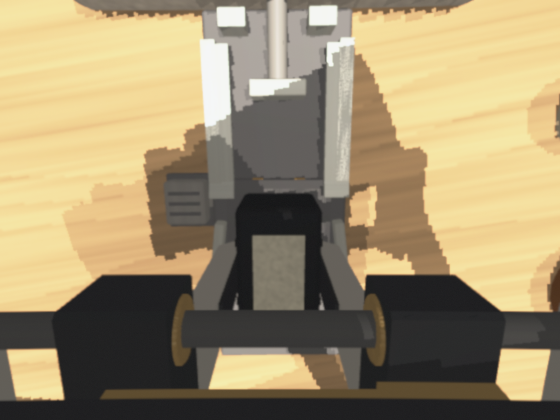

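```bash
python3 -m creep '[{"slide":[0,0,2],"roll":0,"grip":1},{"slide":[0,0,6],"roll":0,"grip":1},{"slide":[0,0,10],"roll":0,"grip":1},{"slide":[0,0,14],"roll":0,"grip":1},{"slide":[0,0,18],"roll":0,"grip":1},{"slide":[0,0,22],"roll":0,"grip":1}]'; python3 -m creep '[{"slide":[0,0,4],"roll":0,"grip":1},{"slide":[0,0,8],"roll":0,"grip":1},{"slide":[0,0,12],"roll":0,"grip":1},{"slide":[0,0,16],"roll":0,"grip":1},{"slide":[0,0,20],"roll":0,"grip":1},{"slide":[0,0,24],"roll":0,"grip":1},{"slide":[0,0,28],"roll":0,"grip":1}]'
python3 - <<'E'
from h import *
from bench import *
o=robot.get_obs(); print(loc(SC,o['tool_pos']),o['tool_pos'],o['ee_rot'],o['wrist_force'],o['wrist_torque'])
im=snapshot('wrist')[:,:,::-1];cv2.imwrite('pics/w11.png',im)
E
```

```text
time: 14.68
tool_pos: [0.5181, 0.2023, 0.0354]
ee_rot: [-1.571, 0.0, -1.74]
wrist_force: [-4.4, 0.5, 5.1]
width: 0.0401
time: 15.27
tool_pos: [0.5435, 0.1979, 0.0356]
ee_rot: [-1.577, -0.0, -1.74]
wrist_force: [-11.2, 1.5, 10.3]
width: 0.0399
[-0.0265074   0.00088473] [0.54352172 0.19794357 0.03560597] [-1.57655567e+00 -3.12962786e-04 -1.73975545e+00] [-11.19346509   1.50947049  10.32387044] [ 0.29944611  1.8742019  -0.00826794]
```

View pics/w11.png

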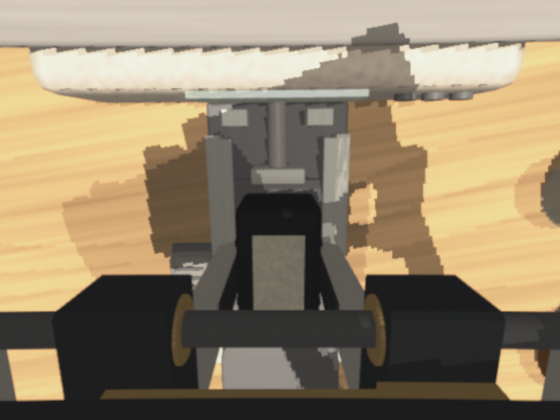

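```bash
python3 -m creep '[{"slide":[0,-0.3,0],"roll":0,"grip":1},{"slide":[0,-0.5,0],"roll":0,"grip":1},{"slide":[0,-0.5,0],"roll":0,"grip":1},{"slide":[0,-0.5,0],"roll":0,"grip":1}]'
python3 - <<'E'
from h import *
from bench import *
o=robot.get_obs(); print(loc(SC,o['tool_pos']),o['tool_pos'],o['ee_rot'],o['wrist_force'],o['wrist_torque'],o['width'])
E
```

```text
time: 15.65
tool_pos: [0.5442, 0.1978, 0.0355]
ee_rot: [-1.574, -0.0, -1.74]
wrist_force: [-6.2, 1.8, 5.3]
width: 0.0397
[-0.02578489  0.00085043] [0.54422809 0.19778788 0.03552832] [-1.57429252e+00 -2.75041061e-04 -1.73978695e+00] [-6.22903044  1.77982025  5.33312486] [0.24659779 1.02845478 0.04137116] 0.03971894987287064
```

```bash
python3 -m creep '[{"slide":[0,-0.2,2],"roll":0,"grip":1},{"slide":[0,-0.2,4],"roll":0,"grip":1},{"slide":[0,-0.2,6],"roll":0,"grip":1},{"slide":[0,-0.2,8],"roll":0,"grip":1},{"slide":[0,-0.2,10],"roll":0,"grip":1}]'; python3 -m creep '[{"slide":[0,0,2],"roll":0,"grip":1},{"slide":[0,0,4],"roll":0,"grip":1},{"slide":[0,0,6],"roll":0,"grip":1},{"slide":[0,0,8],"roll":0,"grip":1}]'
python3 - <<'E'
from h import *
from bench import *
o=robot.get_obs(); print(loc(SC,o['tool_pos']),o['tool_pos'],o['ee_rot'],o['wrist_force'],o['wrist_torque'],o['width'])
E
```

```text
time: 16.07
tool_pos: [0.5525, 0.1964, 0.0357]
ee_rot: [-1.578, -0.001, -1.739]
wrist_force: [-10.3, 1.0, 8.7]
width: 0.04
time: 16.4
tool_pos: [0.5599, 0.1952, 0.0357]
ee_rot: [-1.579, -0.001, -1.739]
wrist_force: [-10.4, 2.4, 10.3]
width: 0.04
[-0.00993928  0.00098347] [0.55986906 0.19524602 0.03573664] [-1.57917611e+00 -5.48163517e-04 -1.73929553e+00] [-10.42322098   2.43151787  10.27308228] [0.41774085 2.03294504 0.07344441] 0.03997051984001052
```

```bash
python3 -m creep '[{"slide":[0,-0.3,1.5],"roll":0,"grip":1},{"slide":[0,-0.3,3],"roll":0,"grip":1},{"slide":[0,-0.3,4.5],"roll":0,"grip":1},{"slide":[0,-0.3,6],"roll":0,"grip":1}]'; python3 -m creep '[{"slide":[0,0,1],"roll":0,"grip":1},{"slide":[0,0,2],"roll":0,"grip":1},{"slide":[0,0,3],"roll":0,"grip":1}]'
python3 - <<'E'
from h import *
from bench import *
o=robot.get_obs(); print(loc(SC,o['tool_pos']),o['tool_pos'],o['ee_rot'],o['wrist_force'],o['wrist_torque'],o['width'])
im=snapshot('wrist')[:,:,::-1];cv2.imwrite('pics/w12.png',im)
E
```

```text
time: 16.73
tool_pos: [0.5654, 0.1943, 0.0358]
ee_rot: [-1.58, -0.001, -1.739]
wrist_force: [-11.9, 2.2, 8.5]
width: 0.04
time: 16.98
tool_pos: [0.5682, 0.1939, 0.0358]
ee_rot: [-1.58, -0.001, -1.739]
wrist_force: [-11.7, 2.9, 8.2]
width: 0.04
[-0.00150187  0.00104826] [0.56819649 0.19388659 0.03578135] [-1.58033750e+00 -5.73372944e-04 -1.73916855e+00] [-11.68440952   2.85984549   8.24350069] [0.57539523 2.16709819 0.08104914] 0.03997319608859988
```

View pics/w12.png

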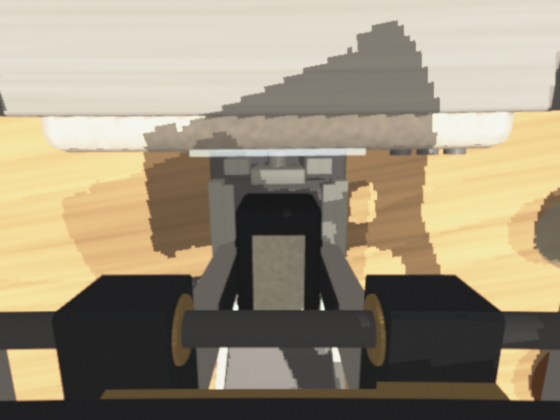

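```bash
for i in 1; do python3 -m creep '[{"slide":[0,0,0.7],"roll":0,"grip":1},{"slide":[0,0,1.4],"roll":0,"grip":1},{"slide":[0,0,2],"roll":0,"grip":1}]'; done; python3 -m creep '[{"slide":[0,0,0.5],"roll":0,"grip":1},{"slide":[0,0,1],"roll":0,"grip":1}]'
```

```text
time: 17.28
tool_pos: [0.5701, 0.1936, 0.0359]
ee_rot: [-1.58, -0.001, -1.739]
wrist_force: [-12.3, 2.5, 9.4]
width: 0.0402
time: 17.45
tool_pos: [0.5711, 0.1934, 0.0358]
ee_rot: [-1.58, -0.001, -1.739]
wrist_force: [-11.9, 2.5, 9.6]
width: 0.0398
```

```bash
python3 -m creep '[{"slide":[0,0,0.5],"roll":0,"grip":1},{"slide":[0,0,1],"roll":0,"grip":1}]'; python3 -m creep '[{"slide":[0,0,0.5],"roll":0,"grip":1},{"slide":[0,0,1],"roll":0,"grip":1}]'
```

```text
time: 17.62
tool_pos: [0.572, 0.1933, 0.0358]
ee_rot: [-1.58, -0.001, -1.739]
wrist_force: [-11.7, 1.5, 9.6]
width: 0.04
time: 17.78
tool_pos: [0.5726, 0.1932, 0.0358]
ee_rot: [-1.581, -0.001, -1.739]
wrist_force: [-12.3, 2.0, 10.4]
width: 0.04
```

```bash
python3 -m creep '[{"slide":[0,0,0.5],"roll":0,"grip":1},{"slide":[0,0,1],"roll":0,"grip":1}]';python3 -m creep '[{"slide":[0,0,0.5],"roll":0,"grip":1},{"slide":[0,0,1],"roll":0,"grip":1}]'
python3 - <<'E'
from h import *
from bench import *
o=robot.get_obs(); print(loc(SC,o['tool_pos']),o['wrist_force'])
im=snapshot('wrist')[:,:,::-1];cv2.imwrite('pics/w13.png',im)
im=snapshot('side')[:,:,::-1];cv2.imwrite('pics/s13.png',cv2.resize(im[200:320,105:305],None,fx=4,fy=4,interpolation=cv2.INTER_CUBIC))
E
```

```text
time: 17.95
tool_pos: [0.5727, 0.1931, 0.0359]
ee_rot: [-1.583, -0.001, -1.739]
wrist_force: [-16.7, 2.2, 12.2]
width: 0.04
time: 18.12
tool_pos: [0.5728, 0.1931, 0.0359]
ee_rot: [-1.585, -0.001, -1.739]
wrist_force: [-18.4, 1.4, 14.5]
width: 0.0399
[0.003146   0.00103039] [-18.40495638   1.38727857  14.54900817]
```

View pics/w13.png

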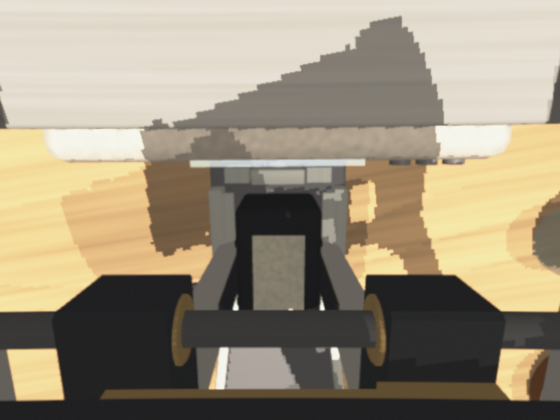

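View pics/s13.png

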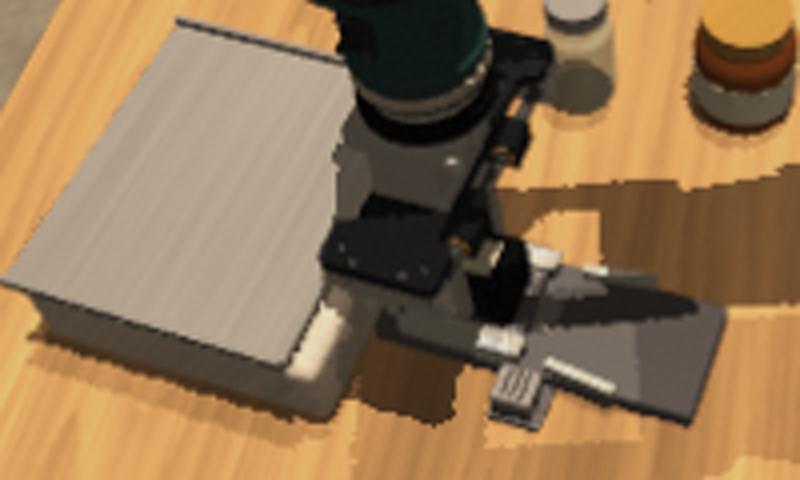

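```bash
python3 -m creep '[{"slide":[0,-0.4,-1],"roll":0,"grip":1},{"slide":[0,-0.7,-2],"roll":0,"grip":1},{"slide":[0,-0.7,-2],"roll":0,"grip":1}]';python3 -m creep '[{"slide":[0,0,-1],"roll":0,"grip":1},{"slide":[0,0,-2],"roll":0,"grip":1},{"slide":[0,0,-2],"roll":0,"grip":1}]'
python3 - <<'E'
from h import *
from bench import *
o=robot.get_obs(); print(loc(SC,o['tool_pos']),o['wrist_force'])
E
```

```text
time: 18.47
tool_pos: [0.5727, 0.1931, 0.0358]
ee_rot: [-1.581, -0.001, -1.739]
wrist_force: [-12.2, 2.6, 6.6]
width: 0.0396
time: 18.72
tool_pos: [0.5725, 0.1932, 0.0357]
ee_rot: [-1.577, -0.0, -1.739]
wrist_force: [-6.9, 1.8, 3.1]
width: 0.04
[0.00286586 0.00104928] [-6.91465722  1.76258614  3.14628961]
```

```bash
python3 -m creep '[{"slide":[0,0,-1],"roll":0,"grip":1},{"slide":[0,0,-2],"roll":0,"grip":1},{"slide":[0,0,-2],"roll":0,"grip":1}]';python3 -m creep '[{"slide":[0,0,-1],"roll":0,"grip":1},{"slide":[0,0,-2],"roll":0,"grip":1},{"slide":[0,0,-2],"roll":0,"grip":1}]'
python3 - <<'E'
from h import *
from bench import *
o=robot.get_obs(); print(loc(SC,o['tool_pos']),o['wrist_force'])
E
```

```text
time: 18.97
tool_pos: [0.5714, 0.1933, 0.0356]
ee_rot: [-1.575, -0.0, -1.739]
wrist_force: [-6.0, 2.3, 1.8]
width: 0.04
time: 19.22
tool_pos: [0.5702, 0.1935, 0.0356]
ee_rot: [-1.574, 0.0, -1.74]
wrist_force: [-3.3, 3.6, -0.7]
width: 0.0403
[0.00049425 0.00103758] [-3.31529617  3.5830335  -0.67324764]
```

```bash
python3 -m creep '[{"slide":[0,0,-1],"roll":0,"grip":1},{"slide":[0,0,-1.5],"roll":0,"grip":1},{"slide":[0,0,-1.5],"roll":0,"grip":1}]'
python3 - <<'E'
from h import *
from bench import *
o=robot.get_obs(); print(loc(SC,o['tool_pos']),o['wrist_force'])
E
```

```text
time: 19.47
tool_pos: [0.57, 0.1935, 0.0358]
ee_rot: [-1.571, 0.0, -1.74]
wrist_force: [-0.1, 2.7, -5.5]
width: 0.0396
[0.00035005 0.00094075] [-0.10919489  2.67855645 -5.5212874 ]
```

```bash
python3 -m creep '[{"slide":[0,0.4,0],"roll":0,"grip":1},{"slide":[0,0.4,0],"roll":0,"grip":1},{"slide":[0,0.4,0],"roll":0,"grip":0},{"slide":[0,0.4,0],"roll":0,"grip":0},{"slide":[0,0.4,0],"roll":0,"grip":0},{"slide":[0,0.4,0],"roll":0,"grip":0},{"slide":[0,0.4,0],"roll":0,"grip":0},{"slide":[0,0.4,0],"roll":0,"grip":0},{"slide":[0,0.4,0],"roll":0,"grip":0},{"slide":[0,0.4,0],"roll":0,"grip":0},{"slide":[0,0.4,0],"roll":0,"grip":0},{"slide":[0,0.4,0],"roll":0,"grip":0}]'
python3 - <<'E'
from h import *
from bench import *
o=robot.get_obs(); print(loc(SC,o['tool_pos']),o['wrist_force'])
im=snapshot('wrist')[:,:,::-1];cv2.imwrite('pics/w14.png',im)
E
```

```text
time: 20.47
tool_pos: [0.57, 0.1932, 0.0365]
ee_rot: [-1.571, -0.0, -1.74]
wrist_force: [0.0, 0.2, 0.2]
width: 0.0941
[0.00033922 0.00071747] [0.03869485 0.18760567 0.16644191]
```

View pics/w14.png

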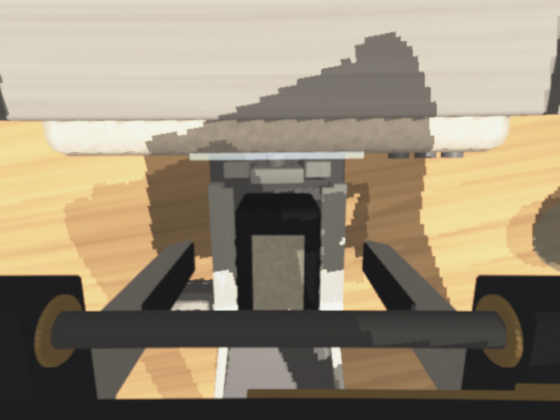

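Pack stayed in place on release (body centred at 278, 250; ejector plate still touching the front). Retreat straight up and back, and look.

```bash
python3 -m creep '[{"slide":[0,-20,0],"roll":0,"grip":0},{"slide":[0,-55,0],"roll":0,"grip":0},{"slide":[0,-95,0],"roll":0,"grip":0},{"slide":[0,-135,0],"roll":0,"grip":0},{"slide":[0,-165,-30],"roll":0,"grip":0},{"slide":[0,-175,-70],"roll":0,"grip":0},{"slide":[0,-175,-100],"roll":0,"grip":0},{"slide":[0,-175,-110],"roll":0,"grip":0},{"slide":[0,-175,-110],"roll":0,"grip":0},{"slide":[0,-175,-110],"roll":0,"grip":0},{"slide":[0,-175,-110],"roll":0,"grip":0}]'
python3 - <<'E'
from h import *
from bench import *
import pickle
o=robot.get_obs();c=camera_info('wrist');im=snapshot('wrist')[:,:,::-1];cv2.imwrite('pics/w15.png',im);pickle.dump(c,open('w15.pkl','wb'))
cv2.imwrite('pics/w15c.png',cv2.resize(cv2.convertScaleAbs(im[0:220,190:370],alpha=1.3,beta=20),None,fx=2.7,fy=2.7,interpolation=cv2.INTER_CUBIC))
im=snapshot('side')[:,:,::-1];cv2.imwrite('pics/s15.png',im)
print(loc(SC,o['tool_pos']),o['time'])
E
```

```text
time: 21.43
tool_pos: [0.4624, 0.2115, 0.2106]
ee_rot: [-1.571, -0.001, -1.741]
wrist_force: [0.5, -0.3, -0.1]
width: 0.094
[-0.10876684  0.0005341 ] 21.4333
```

View pics/w15c.png

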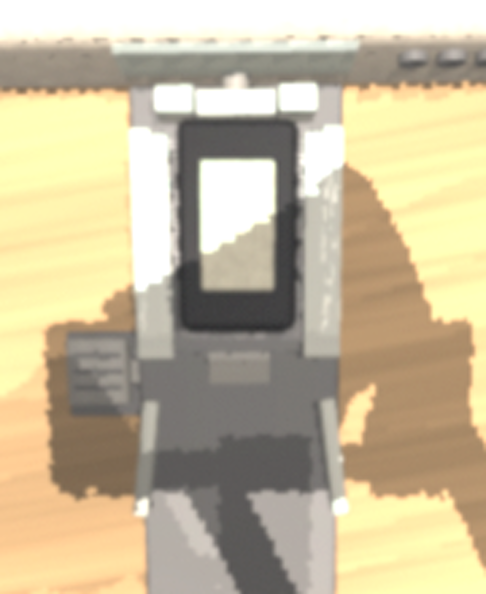

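View pics/s15.png

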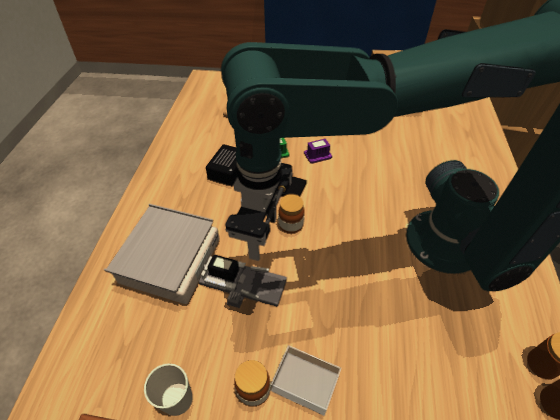

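```bash
python3 -m creep '[{"slide":[0,0,0],"roll":0,"grip":0},{"slide":[0,0,0],"roll":0,"grip":0},{"slide":[0,0,0],"roll":0,"grip":0},{"slide":[0,0,0],"roll":0,"grip":0},{"slide":[0,0,0],"roll":0,"grip":0},{"slide":[0,0,0],"roll":0,"grip":0}]' >/dev/null
python3 - <<'E'
from h import *
from bench import *
import pickle
c=pickle.load(open('w15.pkl','rb'));k=2.7
for n,z,u,v in[('label',.066,237,225),('toothtop',.021,239,353),('toothfoot',.016,239,385)]:
    w=ray(c,190+(u+.5)/k-.5,(v+.5)/k-.5,z);print(n,loc(SC,w)*1000)
a=cv2.imread('pics/w15.png').astype(int);b=snapshot('wrist')[:,:,::-1].astype(int);print('wrist diff',abs(a-b).mean())
im=snapshot('top')[:,:,::-1];cv2.imwrite('pics/t15.png',im)
E
```

```text
label [1.88502739 1.21280426]
toothtop [-38.76433025   0.54957313]
toothfoot [-51.08135735   0.5481436 ]
wrist diff 1.7780952380952382
```

View pics/t15.png

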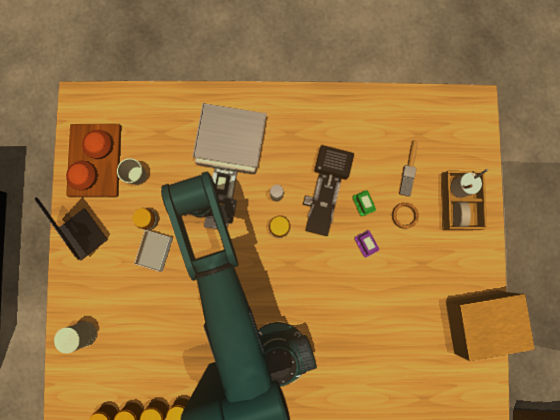

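```bash
python3 - <<'E'
from bench import ticket
print(ticket.close_job())
E
```

```text
the job is handed in; nothing more can be done
None
```

The battery pack is off the charger and locked on the scale's rail, and I handed the job in after about 22 s of the 64 s allowed.

**Charger:** I pressed the catch tab to its stop at about 6 N and held it for about a second. The pack popped out about 31 mm. I gripped it across the body, drew it straight back along the rail with about 1–1.5 N showing on the wrist, and lifted it clear.

**Scale:** I set the pack down on the apron and slid it in.
- **Floor contact:** at set-down the pack pressed on the floor with about 5 N, and I backed off.
- **Sliding:** mid-slide the downward load rose to about 10 N and the push to 11 N. I raised the tool slightly and carried on, but the downward load stayed around 8–10 N, with the push at 10–12 N.
- **Stop:** the most I pushed was 18.4 N, under the 20 N limit, with about 14.5 N downward on the rail at that moment.

**Final checks:**
- **Latched:** when I eased back, the pack moved about 2.6 mm from the stop and then stayed put, even with the axial force at zero.
- **Catch up:** after release, the wrist picture shows the tooth up, in the same place as when the rail was empty. The pack's rear end sits right against it, at x ≈ −38 mm versus −38.5 mm for the tooth. Both are within the calibration error of about 2 mm.
- **Surroundings:** in the last top picture the jar and shaker between the rails, the look-alikes, brush, tape, cup and tub look unmoved. The gripper was open and about 0.2 m above the table. I judged this by eye, not by measuring each object.

No check failed or disagreed with another.

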